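# Squeeze a stiff padlock shut in the trigger bar clamp and release it

### The job

The steel padlock lying between the jaws of the bar clamp has a shackle too stiff to push shut by hand. Pump the clamp's yellow trigger until the jaws have pressed the shackle fully home, then let the trigger go and hold down the red release tab until the moving jaw has run all the way back open, and leave trigger and tab sprung out. Work only the trigger and the tab: do not push the padlock or the sliding bar and its jaw with the hand, leave the closed padlock lying where the clamp has put it, and leave the other things on the shelf in place.

Things in the scene. Friction and masses are not known exactly. Their poses are not given: they have to be found in the camera images.
- stock: Black fixed stock of a trigger bar clamp, leaning 35 degrees to the robot. Origin: on the bar's axis at the handle's foot. Axes: z up along the handle, y level along the bar to the moving jaw, x away from the robot and up. Handle: 22 mm deep (y -11 to 11), 26 mm wide (x), z 15 to 95 mm. Tool fits along -z, closing along y: one finger behind the handle, one on the trigger.
- trigger_end (a point): Centre of the round end (roll, radius 7 mm, 24 mm wide in x) of the yellow trigger on the +y side of the handle, hinged 60 mm below, near the bar. In the stock's frame at rest at y 41, z 79 mm; fully squeezed at y 21, z 79 mm. So handle and trigger together measure 59 mm over their outer faces at rest and 39 mm squeezed. The handle stays, only the trigger moves. Axes at rest as the stock's.
- trigger (a joint): Trigger angle: 0 = sprung out (rest), 0.33 = fully squeezed, at its stop. Spring 3 to 6 N at the roll, some 10 N more while the shackle goes in. Each full squeeze and full return walks the jaw 12 mm (ratchet, 6 mm teeth), a part squeeze less. The clamp slips at about 30 N at the jaws, so squeezing firmly, or on when the padlock is shut, does no harm. 3 to 6 squeezes are needed.
- tab_pad (a point): Centre of the top face (28 mm in x, 24 mm along y) of the red release tab behind the handle; at rest at y -54, z 38 mm in the stock's frame, with the stock's axes. Press it along the stock's -z: it goes down 10 mm and takes 3 to 7 N; the ratchet lets go at about two thirds of the way. Keep it down about 1 s for the jaw to run back.
- tab (a joint): Release tab angle: 0 = sprung up (rest), 0.28 = fully pressed; frees the bar above about 0.2.
- bar (a joint): Travel of the steel bar and moving jaw: 0 = fully open, at its stop, jaws 150 mm apart; grows to 0.066 as it closes; about 0.054 with the padlock pressed shut. Starts at 0 to 0.012. A ratchet holds it against a light spring (2.5 N), which draws it back at 0.1 m/s while the red tab is held down. The bar (20 x 8 mm) sticks out behind the handle, under the tab, to stock y -60 (open) or -126 mm.
- moving_jaw (a point): Centre of the orange face (28 x 26 mm) of the moving jaw at the far end of the bar, facing the fixed jaw. Axes as the stock's.
- fixed_jaw (a point): Centre of the orange face (28 x 26 mm) of the fixed jaw, at y 40, z -57 mm in the stock's frame. Axes as the stock's.
- padlock: Steel padlock lying flat on the board between the jaws. Origin: centre of the underside of its body, which is 66 mm wide (x), 60 mm long (y) and 30 mm thick (z); the shackle points along -y of the padlock, to the fixed jaw, 15 mm above the underside.
- shackle (a joint): How far the padlock's shackle (11 mm round bar, 53 mm wide) has been pressed in, 0 = open, its bow stands 48 mm out of the padlock; 0.012 = fully home, 36 mm out. Stiff (about 6 N), stays where it is left. It starts between 0 and 0.003.
- lamp_bar (a point): Middle of the underside of a slim lamp (22 mm wide, 20 mm high, 240 mm long, parallel to the clamp's bar) straight above the handle, 250 mm above the shelf and 11 mm nearer the robot than the bar's axis, on a thin standard at the board's far corner behind the tab. A vertical tool at the handle or tab hits it; one tilted along the handle passes on the robot's side. Axes: y along the lamp, z up.
- board: Brown wooden board, 420 x 240 x 18 mm, lying on the shelf; carries the clamp and a lamp. Origin on its underside, 10 mm nearer the robot than its middle. Axes: x away from the robot, y along the clamp's bar, z up.
- whistle: White enamel whistle, 55 mm long, lying on the board's near left corner: bystander.
- screwdriver: Screwdriver, 190 mm long, lying on the board's far edge: bystander.
- mallet: Orange rubber mallet, head 95 x 60 mm, handle 200 mm, lying on the shelf: bystander.
- first_aid_tin: Blue plastic first aid tin, 200 x 150 x 72 mm: bystander.
- windlass: Steel lock windlass (paddle crank), 240 mm long with a brass handle standing 116 mm up: bystander.
- mug: Blue mug, 80 mm across, 95 mm high: bystander.
- brass_padlock: Smaller closed brass padlock, 50 mm wide, lying on the shelf: bystander.
Not all that is in view belongs to the job. What is meant by the padlock is not green, and is the larger of those in its own colour.

How it is judged (in metres and radians):
On the way, in this order (a step that is already met when the one before it is completed fails the run):
1. the clamp's jaws have pressed the shackle fully home (within 1.5 mm) (value of joint shackle above 0.0105 m and value of joint bar above 0.044 m), for 0.1 s.
2. the release tab is pressed and the moving jaw has run back open to within 4 mm of its stop (value of joint tab above 0.1 rad and value of joint bar below 0.004 m), for 0.1 s.
At the end, for the whole second after the job is handed in: The padlock's shackle is fully home (within 1.5 mm), the moving jaw is back open within 4 mm of its stop and off the padlock, trigger and release tab are sprung out, and the padlock lies flat and still between the jaws where the clamp has put it (its middle 50 to 90 mm in front of the fixed jaw) (value of joint shackle above 0.0105 m and value of joint bar below 0.004 m and value of joint each of trigger, tab below 0.05 rad and angle between padlock's own z axis and vertical below 0.1 rad and y of padlock in the frame of fixed_jaw between 0.05 and 0.09 m and distance between padlock and fixed_jaw below 0.11 m and linear speed of padlock below 0.01 m/s and contact force between bar and padlock below 0.5 N); the robot touches nothing.
It fails at once if the hand or arm pushes the padlock (contact force between any of the fingers, the arm and padlock above 1 N).
It fails at once if the hand or arm pushes the sliding bar or its jaw (contact force between any of the fingers, the arm and bar above 2 N).
It fails at once if another thing on the shelf is moved more than 30 mm (distance of any of whistle, screwdriver, mallet, first_aid_tin, windlass, mug, brass_padlock from where it was at the start of the episode above 0.03 m).
It also fails if it takes over 53 s, if anything falls off the work surface, if the arm or the gripper's body presses on something with over 40 N, if the wrist force passes 120 N, or if a joint passes its speed limit or range.

### The arm

A 6-joint arm with a two-finger parallel gripper is mounted at the origin on the work surface. World frame = base frame: x ahead of the robot, y to its left, z up, the work surface at z = 0. Lengths are in mm, angles in rad, forces in N, time in s.
With the tool pointing down it reaches from about 225 to 725 mm from the base axis. Payload 3.1 kg.
Tool frame: the origin (TCP) lies midway between the tips of the shut fingers; the grasp point (between the pads) lies arm.hold_point_z behind it (arm.hold_point_z is the distance from the TCP to the grasp point, in mm); z points along the fingers, y is the direction in which the jaws open and shut (so a half turn about z gives the same grasp; the last joint's range is limited). The gripper opens to 85 mm and grips with 20 to 120 N. Pads are 22 mm wide; open, the fingers measure 114 mm over their backs; the gripper's body (76 mm by 85 mm) begins 54 mm behind the grasp point. The pads swing forward as they close: fully open they stand 13 mm farther back than shut.
Start: joints at [-0.128, 0.048, 0.099, 1.622, 0, 1.443], TCP at [524.993, -0.012, 231.312] pointing down, gripper open.
Joint ranges: [-2.91, 2.91], [-0.99, 1.94], [-1.21, 1.42], [-2.12, 2.29], [-1.49, 1.47], [-3.14, 3.14]. Speed limits (rad/s): [2.79, 2.79, 3.14, 3.14, 3.14, 3.14].

### API

Orientations are given as a unit quaternion [x, y, z, w].
In Python, from workcell import arm, viewer gives the robot as it stands.
- The arm moves only by the tool carry_out, never from a script. Its argument "series" is a list of rows, each a list of 3 entries, a list of its own where there are three numbers: the closure, from -1 (fully open) to 1 (shut), then the shift along the tool's x, y, z in m, then the turn, a rotation vector about the tool's x, y, z in degrees. A call has 1 to 12 rows; each row is the pose to reach, as a shift and turn from the pose commanded when the call began, along the tool's axes at that moment; what a row does not reach only later rows make up. A row lasts 1/10 s, in which the tool goes at most 50 mm and 8.59 degrees, less where a joint would pass 70% of its speed; a pose out of reach is approached as far as the arm can. A call with a gripper value outside its range is refused whole. The fingers move at their own pace and stop on an object; "grip_force" is the grip in N (left out, the last holds). Time passes only in rows, so rows that repeat a pose let the fingers close. It gives the time, the measured TCP pose, the force and the opening at its end, in the units of the state.
- arm.sense(): the state, without advancing time (a new reading comes with each control period).
- viewer.snapshot(name): name is "scene" or "side" or "wrist"; returns the picture (400x640x3 uint8, blue, green, red); there is no depth.
- viewer.calibration(name): a dict with "mtx" (3x3 intrinsics, pixels), "camera_from_world" (4x4, takes a point from world to camera coordinates); the wrist camera has in their place "tool_from_camera" (4x4, takes a point from camera to tool coordinates, whose origin is the TCP and whose axes are the flange's). Camera axes: x right, y up, looking along -z (the intrinsics and any distortion apply to the point x, -y, -z); pixel columns grow to the right and rows downward; lengths in mm; the calibration is good to about 2 mm. The wrist camera is an equidistant fisheye: a pixel r from the principal point sees the ray r / f radians off the axis. A picture is of the moment at which its call begins: read the wrist's pose just before it. calibration takes no time and is no camera call.
- arm.hand_in(): hands the job in, once; it reports no verdict.
Trained networks look in the newest picture that a camera, given by its name, has taken for a name from the list of things; names that differ only in an ending like _2 or _b are one class to them, and where a whole thing is asked for, a point or a joint stands for the part that bears it (a point fixed in the world has none). Each returns a list of dicts, best first, with "p" (0 to 1); they miss things now and then, are a little off and sometimes report something else, mostly with a low value. They report only what shows in the picture. A call takes as long as a camera call. They do not tell look-alikes from the thing itself.
- viewer.search_frame(camera, label): "rect" ([left, top, width, height] in pixels, round what is visible of it).
The state is a dict: "clock": time; "joint_pos": joint angles; "joint_velocities": joint speeds; "joint_torque": joint torques, N m; "ee_pos": TCP position; "eef_rot": TCP orientation; "force": force on the tool from outside, world axes, zero at the start; "wrist_torque": the same for the moment, N m; "gripper_width": opening from 0.0 (shut) to 1.0 (fully open).
Only numpy, scipy, OpenCV 4.12 (cv2) and the standard library are available. Lean on these libraries where they do the work, as an engineer would, in place of code of your own. Each camera call takes 0.05 s, during which the arm holds its last target. There are 200 camera calls.

## Working session

There is one attempt and no reset: what is moved stays moved. The work goes in short steps, Python scripts to look and compute and a tool call to move; the robot and the scene stay as the last step left them, time stands still between calls to the robot, and variables do not carry over. Pictures are saved under pics/ and viewed, about 8 in all and at most 12, crops included, and the job is handed in when it is done.

Besides the shell and the picture viewer there is one more tool, called as a command line: name --argument value ..., lists and objects as JSON in quotes. carry_out: Moves the arm, as the interface text tells. Its arguments: {"type":"object","properties":{"series":{"type":"array","items":{"type":"array"}},"grip_force":{"type":"number"}},"required":["series"]}

```bash
mkdir -p pics; ls; python3 - <<'E'
from workcell import arm, viewer
import cv2
s=arm.sense(); print(s, arm.hold_point_z)
for c in ["scene","side","wrist"]:
    im=viewer.snapshot(c); cv2.imwrite(f"pics/{c}0.png",im)
    print(c,{k:v.round(3).tolist() for k,v in viewer.calibration(c).items() if hasattr(v,'round')})
    for l in ["stock","trigger","tab","bar","padlock","board","whistle","screwdriver"]:
        r=viewer.search_frame(c,l); print(l,[( [int(v) for v in d["rect"]],round(d["p"],2)) for d in r[:3]])
a=cv2.imread("pics/scene0.png");b=cv2.imread("pics/side0.png")
cv2.imwrite("pics/two.png",cv2.resize(cv2.vconcat([a,b]),None,fx=.75,fy=.75))
E
```

```text
pics
{'clock': 0.0, 'joint_pos': array([-1.27813018e-01,  4.87448722e-02,  9.75871126e-02,  1.62202599e+00,
       -7.00368280e-05,  1.44297351e+00]), 'joint_velocities': array([-0.00029419, -0.00116483,  0.00186711,  0.00232541,  0.00012917,
        0.00105567]), 'joint_torque': array([ 2.96208136e-04, -3.38780022e+01,  3.20016932e+01,  2.03766406e-02,
       -2.11149008e-04,  6.20949692e-06]), 'ee_pos': array([5.24372439e+02, 3.89413919e-02, 2.30114873e+02]), 'eef_rot': array([ 0.70710278,  0.70710977, -0.00075732, -0.00092339]), 'force': array([ 0.11548453, -0.17633448,  0.03113389]), 'wrist_torque': array([-0.01639007,  0.05530998, -0.02712921]), 'gripper_width': 1.0008346762181157} 18.700000000000003
scene {'mtx': [[364.783, 0.0, 321.355], [0.0, 364.783, 196.115], [0.0, 0.0, 1.0]], 'camera_from_world': [[-0.164, 0.986, -0.014, 73.069], [-0.803, -0.125, 0.583, 320.947], [0.574, 0.107, 0.812, -1642.002], [0.0, 0.0, 0.0, 1.0]]}
stock [([286, 204, 79, 61], 0.7)]
trigger [([316, 208, 7, 18], 0.63)]
tab [([286, 212, 15, 6], 0.55)]
bar [([287, 222, 76, 43], 0.64)]
padlock [([357, 181, 
[... 836 characters left out ...]
, 149, 143, 122], 0.2)]
screwdriver [([262, 194, 37, 13], 0.63), ([302, 191, 6, 13], 0.54), ([238, 322, 45, 49], 0.31)]
wrist {'mtx': [[309.707, 0.0, 317.15], [0.0, 309.707, 196.774], [0.0, 0.0, 1.0]], 'tool_from_camera': [[-0.0, 0.951, 0.309, 78.835], [1.0, 0.001, -0.0, 1.157], [-0.001, 0.309, -0.951, -142.45], [0.0, 0.0, 0.0, 1.0]]}
stock [([340, 2, 120, 281], 0.7)]
trigger [([359, 167, 48, 20], 0.58)]
tab [([357, 234, 37, 47], 0.85)]
bar [([385, 0, 77, 262], 0.75)]
padlock [([136, 0, 65, 75], 0.87), ([182, 102, 69, 68], 0.73), ([402, 67, 68, 95], 0.56)]
board [([298, 0, 257, 386], 0.58), ([385, 0, 74, 262], 0.31), ([357, 232, 30, 52], 0.17)]
whistle [([413, 0, 8, 9], 0.38)]
screwdriver []
```

```bash
python3 - <<'E'
import cv2
a=cv2.imread("pics/scene0.png")[165:325,240:415];b=cv2.imread("pics/side0.png")[130:290,190:365]
cv2.imwrite("pics/two.png",cv2.resize(cv2.hconcat([a,b]),(800,366),interpolation=cv2.INTER_CUBIC))
E
```

```text
(no output)
```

View pics/wrist0.png

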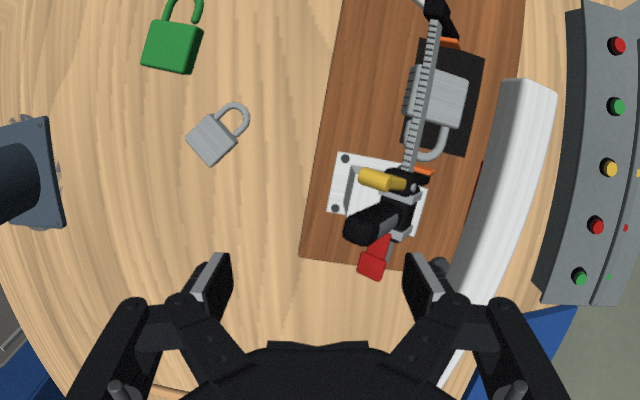

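View pics/two.png

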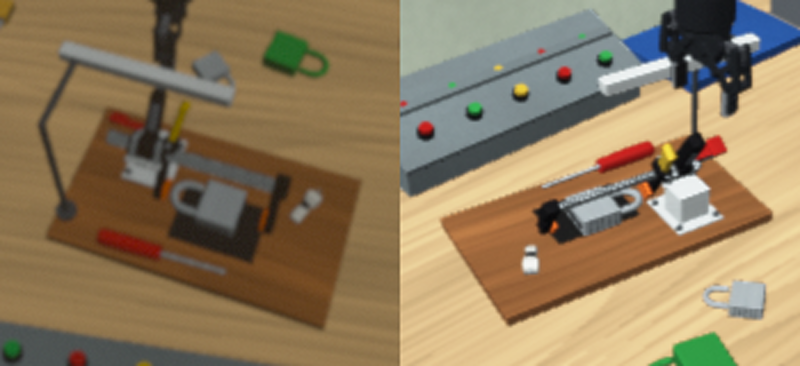

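The padlock candidates in the wrist view are green at (172,45), a small grey one at (218,135), and a large steel one between the jaws at (440,100). I choose the steel one between the jaws. The handle top is near (360,230), the trigger near (375,180) and the tab near (373,262). Next I take a close crop for keypoints.

```bash
python3 - <<'E'
import cv2
a=cv2.imread("pics/wrist0.png")
c=cv2.resize(a[140:290,320:500],None,fx=4,fy=4,interpolation=cv2.INTER_CUBIC)
for i in range(0,180,20): cv2.putText(c,str(320+i),(i*4,10),0,.4,(0,255,255)); cv2.line(c,(i*4,0),(i*4,600),(0,255,255),1) if i%40==0 else 0
for i in range(0,150,20): cv2.putText(c,str(140+i),(0,i*4+4),0,.4,(0,255,255));cv2.line(c,(0,i*4),(720,i*4),(0,255,255),1) if i%40==0 else 0
cv2.imwrite("pics/w1.png",c)
E
```

```text
(no output)
```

View pics/w1.png

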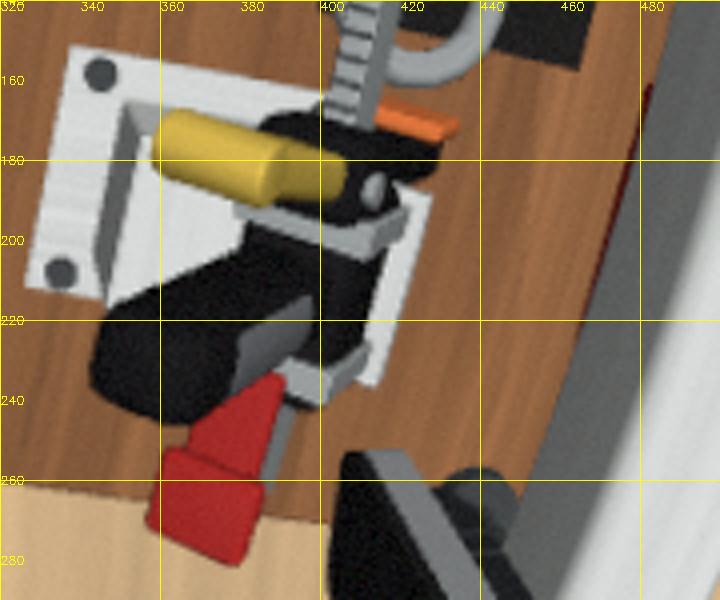

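The crop confirms the layout. The roll centre is near (373,179), the tab pad corners are (361,252), (386,261), (381,281) and (357,271), and the board's near corner is at (298,256). Now I fit the stock pose.

```bash
cat > h.py <<'E'
import numpy as np, cv2
from scipy.spatial.transform import Rotation as R
from scipy.optimize import least_squares
from workcell import arm, viewer
def proj(cam,P,pose=None):
    c=viewer.calibration(cam); K=np.array(c["mtx"]); P=np.atleast_2d(P)
    if cam=="wrist":
        p,q=pose; T=np.array(c["tool_from_camera"])
        t=R.from_quat(q).inv().apply(P-np.array(p)); X=(t-T[:3,3])@T[:3,:3]
        X=X*[1,-1,-1]
        r=np.linalg.norm(X[:,:2],axis=1); th=np.arctan2(r,X[:,2])
        uv=X[:,:2]/r[:,None]*th[:,None]
    else:
        T=np.array(c["camera_from_world"]); X=(P@T[:3,:3].T+T[:3,3])*[1,-1,-1]
        uv=X[:,:2]/X[:,2:]
        if any(k for k in c if "dist" in k): pass
    return uv*[K[0,0],K[1,1]]+K[:2,2]
def stockR(yaw): return R.from_euler('z',yaw)*R.from_euler('y',-35,degrees=True)
P0=([524.37,.04,230.11],[0.70710278,0.70710977,-0.00075732,-0.00092339])
TR=[0,41,79]; TC=[[0,-54,38]]
E
cat > fit.py <<'E'
from h import *
print([ (k,v) for c in("scene","wrist") for k,v in viewer.calibration(c).items() if 'from' not in k and k!='mtx'])
obs=[("wrist",P0,TR,(373,179),1.5),("wrist",P0,[0,-54,38],(371.5,266),1.5),
("wrist",P0,[-14,-42,38],(361,252),2),("wrist",P0,[14,-42,38],(386,261),2),("wrist",P0,[14,-66,38],(381,281),2),("wrist",P0,[-14,-66,38],(357,271),2),
("scene",None,TR,(320,211),2),("scene",None,[0,-54,38],(293.5,215),2),("side",None,TR,(306,199.5),2),("side",None,[0,-54,38],(328,195),2)]
def res(v):
    S=stockR(v[3]);r=[]
    for c,po,p,uv,s in obs: r+=list((proj(c,S.apply(p)+v[:3],po)[0]-uv)/s)
    # board near edge at z=18 line direction via two points
    return np.array(r)
s=least_squares(res,[520,80,85,0.],loss='soft_l1',x_scale=[10,10,10,.1])
print(s.x.round(3)); print(res(s.x).reshape(-1,2).round(1).tolist())
f=lambda uv:least_squares(lambda q:(proj("wrist",[*q,18],P0)[0]-uv),[450,50],x_scale=10).x
a,b,c=f((298,256)),f((342,0)),f((405,271));print(a,b,c,np.arctan2(-(b-a)[0],(b-a)[1]),np.arctan2((c-a)[1],(c-a)[0]))
S=stockR(s.x[3])
for n,p in dict(trig=TR,tab=[0,-54,38],fj=[0,40,-57],ht=[0,0,95]).items():print(n,(S.apply(p)+s.x[:3]).round(1))
E
python3 fit.py
```

```text
[]
[ 6.07466e+02 -2.73970e+01  8.00930e+01 -1.36000e-01]
[[-0.1, -0.1], [-0.2, 0.1], [0.1, -0.7], [0.3, -0.1], [-0.0, 0.3], [-0.2, 0.1], [0.2, 0.6], [-1.0, 0.8], [0.5, -0.8], [-0.3, -0.5]]
[ 500.22867988 -117.35736047] [553.37193083 197.38659759] [ 645.82475057 -143.44362215] -0.16726833471727554 -0.17728763032219963
trig [568.2  19.4 144.8]
tab [578.5 -77.9 111.2]
fj [645.3   7.8  33.4]
ht [553.5 -20.  157.9]
```

```bash
cat >> h.py <<'E'
def target(v,y,z,x=0):
    S=stockR(v[3]); M=S.as_matrix()
    return S.apply([x,y,z])+v[:3], R.from_matrix(np.c_[-M[:,0],M[:,1],-M[:,2]])
def delta(v,y,z,x=0,cmd=None):
    s=arm.sense(); p,q=(s["ee_pos"],s["eef_rot"]) if cmd is None else cmd
    tp,tr=target(v,y,z,x); c=R.from_quat(q)
    return (c.inv().apply(tp-p)/1000).round(4),(c.inv()*tr).as_rotvec(degrees=True).round(2)
E
sed -i 's/    return np.array(r)/    return np.array(r+[(v[3]+.17)\/.012])/; s/res(s.x).reshape/res(s.x)[:-1].reshape/' fit.py
cat >> fit.py <<'E'
print(delta(s.x,14,175))
E
python3 fit.py
```

```text
[]
[ 6.07843e+02 -2.80930e+01  7.97000e+01 -1.53000e-01]
[[0.8, -0.1], [-0.6, 0.1], [-0.0, -0.7], [0.1, 0.0], [-0.4, 0.4], [-0.5, -0.0], [0.2, 0.8], [-1.0, 0.7], [0.4, -0.8], [-0.2, -0.5]]
[ 500.22867988 -117.35736047] [553.37193083 197.38659759] [ 645.82475057 -143.44362215] -0.16726833471727554 -0.17728763032219963
trig [569.3  19.3 144.4]
tab [578.1 -78.1 110.8]
fj [646.2   6.5  33. ]
ht [554.  -19.8 157.5]
(array([ 0.001 , -0.0142,  0.0083]), array([-24.76, -28.86, -78.52]))
```

carry_out --series '[[-1, [0, -0.05, 0], [0, 0, 0]], [-1, [0, -0.05, -0.01], [-6, -7, -18]], [-1, [0, -0.05, -0.01], [-25, -29, -78]], [-1, [0, -0.05, 0], [-25, -29, -78]], [-1, [0, -0.05, 0], [-25, -29, -78]], [-1, [0, -0.03, 0], [-25, -29, -78]], [-1, [0, -0.014, 0], [-25, -29, -78]], [-1, [0, -0.014, 0], [-25, -29, -78]], [-1, [0, -0.014, 0], [-25, -29, -78]], [-1, [0, -0.014, 0], [-25, -29, -78]], [-1, [0, -0.014, 0], [-25, -29, -78]], [-1, [0, -0.014, 0], [-25, -29, -78]]]'

```text
clock: 2.55
ee_pos: [509.2, -0.3, 229.4]
eef_rot: [0.077, 0.95, -0.022, 0.301]
force: [0.1, 0.1, 0.1]
gripper_width: 1.002
```

```bash
cat > look.py <<'E'
from h import *; import sys
n=sys.argv[1]; s=arm.sense(); im=viewer.snapshot("wrist")
print(s["clock"],s["ee_pos"].round(2).tolist(),s["eef_rot"].round(5).tolist(),s["joint_pos"].round(2),s["force"].round(1),s["gripper_width"])
cv2.imwrite(f"pics/{n}.png",im)
v=np.array([607.84,-28.09,79.7,-.153]); S=stockR(v[3]); po=(s["ee_pos"],s["eef_rot"])
for p in (TR,[0,-54,38],[-14,-42,38],[14,-42,38],[14,-66,38],[-14,-66,38],[0,0,95]):
    print(p,proj("wrist",S.apply(p)+v[:3],po)[0].round(1))
print(delta(v,14,57))
E
python3 look.py w2
```

```text
2.55 [509.24, -0.3, 229.42] [0.07711, 0.9501, -0.02242, 0.30142] [-0.12 -0.68 -0.62  1.02 -0.02  0.04] [0.1 0.1 0.1] 1.001664323141354
[0, 41, 79] [352.2 192. ]
[0, -54, 38] [248.9 180.2]
[-14, -42, 38] [260.2 165.8]
[14, -42, 38] [261.9 193.9]
[14, -66, 38] [238.2 194.1]
[-14, -66, 38] [236.  166.4]
[0, 0, 95] [301.7 198.5]
(array([0.0041, 0.0017, 0.1243]), array([-0.1 ,  0.22, -0.59]))
```

View pics/w2.png

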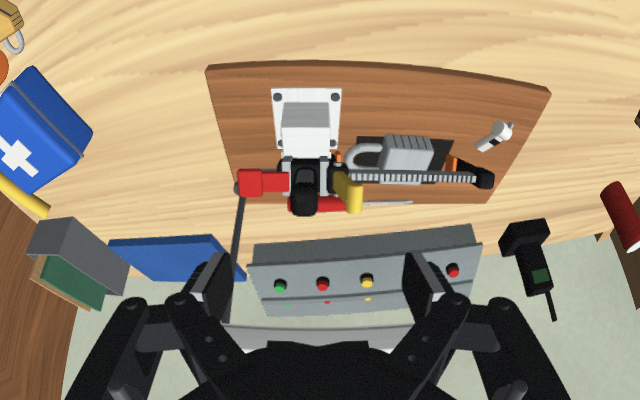

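The stock shows with the tab near (250,183), the handle top near (304,205) and the roll near (355,198). I crop in to refine.

```bash
python3 - <<'E'
import cv2
a=cv2.imread("pics/w2.png")
c=cv2.resize(a[140:230,225:385],None,fx=5,fy=5,interpolation=cv2.INTER_CUBIC)
for i in range(0,160,20): cv2.putText(c,str(225+i),(i*5,10),0,.4,(0,255,255)); cv2.line(c,(i*5,0),(i*5,450),(0,255,255),1)
for i in range(0,90,20): cv2.putText(c,str(140+i),(0,i*5+4),0,.4,(0,255,255));cv2.line(c,(0,i*5),(800,i*5),(0,255,255),1)
cv2.imwrite("pics/w2c.png",c)
E
```

```text
(no output)
```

View pics/w2c.png

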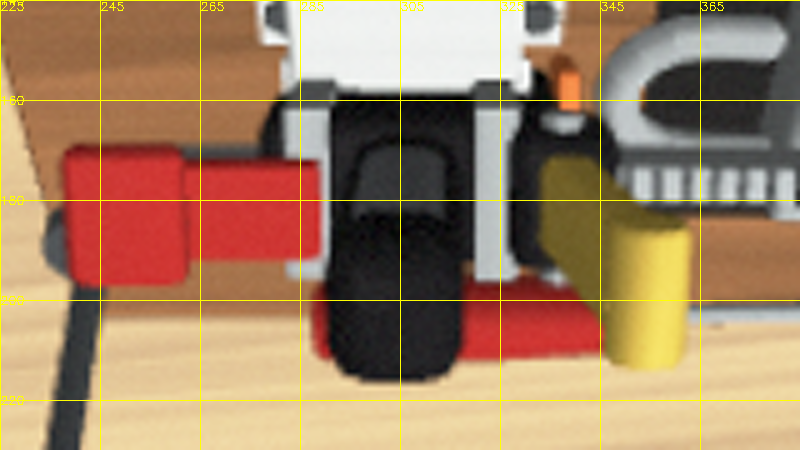

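```bash
cat > fit2.py <<'E'
from h import *
P1=([509.24,-.3,229.42],[0.07711,0.9501,-0.02242,0.30142])
T=[0,-54,38];C=[[-14,-42,38],[14,-42,38],[14,-66,38],[-14,-66,38]]
obs=[("wrist",P0,TR,(374.5,179.5),1),("wrist",P1,TR,(354.3,199),1)]
obs+=[("wrist",P0,c,u,2) for c,u in zip(C,[(361,252),(386,261),(381,281),(357,271)])]
obs+=[("wrist",P1,c,u,2) for c,u in zip(C,[(261.5,169.5),(262.5,197),(239,197),(238.5,169.5)])]
obs+=[("scene",None,TR,(320,211),3),("scene",None,T,(293.5,215),3),("side",None,TR,(306,199.5),3),("side",None,T,(328,195),3)]
def res(v):
    S=R.from_euler('z',v[3])*R.from_euler('y',-35-v[4],degrees=True);r=[]
    for c,po,p,uv,s in obs: r+=list((proj(c,S.apply(p)+v[:3],po)[0]-uv)/s)
    return np.array(r+[(v[3]+.17)/.015,v[4]/sg])
for sg in (1e-3,3):
    s=least_squares(res,[607,-28,80,-.15,0],x_scale=[10,10,10,.1,1])
    print(s.x.round(3),s.cost); print(res(s.x)[:-2].reshape(-1,2).round(1).tolist())
    S=R.from_euler('z',s.x[3])*R.from_euler('y',-35-s.x[4],degrees=True)
    print((S.apply([TR,T,[0,40,-57]])+s.x[:3]).round(1).tolist())
E
python3 fit2.py
```

```text
[ 6.05474e+02 -2.64050e+01  8.69350e+01 -1.59000e-01 -0.00000e+00] 8.545587025148468
[[1.0, -1.4], [0.7, -1.7], [0.1, -0.0], [0.5, 1.0], [-0.2, 1.5], [-0.6, 0.9], [-0.5, -0.0], [-0.2, 0.5], [-0.6, 0.6], [-1.5, 0.2], [0.3, -0.0], [-0.5, -0.1], [0.2, -1.0], [-0.1, -0.7]]
[[567.2, 21.3, 151.6], [575.4, -76.3, 118.1], [644.1, 7.9, 40.2]]
[ 6.0370e+02 -2.5792e+01  8.5896e+01 -1.5000e-01 -1.9700e+00] 7.620617868099677
[[1.2, -1.1], [0.7, -1.2], [-0.3, -0.1], [0.4, 0.7], [-0.2, 1.2], [-0.8, 0.9], [-0.6, -0.2], [-0.0, 0.2], [-0.4, 0.3], [-1.5, 0.1], [0.3, -0.0], [-0.4, -0.1], [0.3, -1.1], [-0.1, -0.7]]
[[567.2, 21.2, 152.1], [575.1, -76.1, 117.8], [640.4, 9.1, 38.1]]
```

```bash
echo 'V=np.array([605.5,-26.4,86.5,-.157])' >> h.py; python3 -c "
from h import *
print(delta(V,14,58),delta(V,14,95))"
```

```text
(array([0.0023, 0.0032, 0.1163]), array([ 0.03,  0.22, -0.41])) (array([0.0021, 0.0032, 0.0793]), array([ 0.03,  0.22, -0.41]))
```

carry_out --series '[[-1, [0.002, 0.003, 0.03], [0, 0, 0]], [-1, [0.002, 0.003, 0.06], [0, 0, 0]], [-1, [0.002, 0.003, 0.08], [0, 0, 0]], [-1, [0.002, 0.003, 0.1], [0, 0, 0]], [-1, [0.002, 0.003, 0.116], [0, 0, 0]], [-1, [0.002, 0.003, 0.116], [0, 0, 0]], [-1, [0.002, 0.003, 0.116], [0, 0, 0]]]' --grip_force 40

```text
clock: 3.3
ee_pos: [576.3, -7.0, 135.5]
eef_rot: [0.077, 0.95, -0.022, 0.302]
force: [0.2, 0.4, 0.8]
gripper_width: 1.0
```

```bash
python3 look.py w3; python3 -c "
from h import *
print(delta(V,14,58))
im=cv2.imread('pics/w3.png');cv2.imwrite('pics/w3c.png',cv2.resize(im[120:320,160:460],None,fx=2,fy=2))"
```

```text
3.3 [576.28, -6.97, 135.51] [0.07749, 0.95002, -0.02223, 0.3016] [-0.12 -0.46 -0.67  0.74 -0.02  0.04] [0.2 0.4 0.8] 1.0002439973497808
[0, 41, 79] [369.7 261.4]
[0, -54, 38] [205.5 227.3]
[-14, -42, 38] [220.8 206.2]
[14, -42, 38] [226.2 247.7]
[14, -66, 38] [191.8 246.6]
[-14, -66, 38] [184.9 206.2]
[0, 0, 95] [280.6 281. ]
(array([ 0.0047, -0.0021,  0.0091]), array([-0.06,  0.31, -0.52]))
(array([ 0.0028, -0.0007,  0.0011]), array([ 0.07,  0.31, -0.33]))
```

View pics/w3c.png

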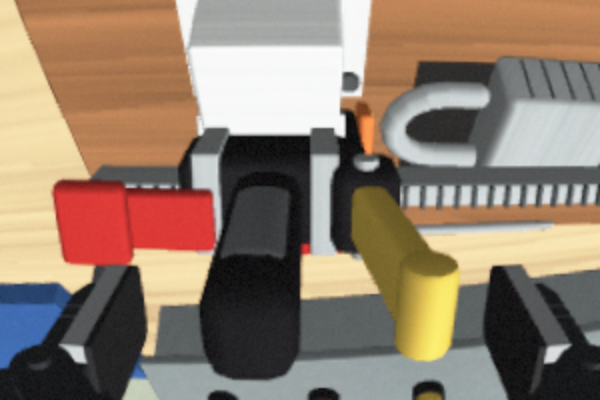

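The handle and trigger both sit between the fingers: left finger, handle (245 in the crop), roll (427), right finger. First squeeze.

carry_out --series '[[0.0, [0.002, -0.002, 0], [0, 0, 0]], [0.3, [0.002, -0.005, 0], [0, 0, 0]], [1, [0.002, -0.006, 0], [0, 0, 0]], [1, [0.002, -0.006, 0], [0, 0, 0]], [1, [0.002, -0.006, 0], [0, 0, 0]], [1, [0.002, -0.006, 0], [0, 0, 0]], [1, [0.002, -0.006, 0], [0, 0, 0]], [1, [0.002, -0.006, 0], [0, 0, 0]]]'

```text
clock: 4.15
ee_pos: [573.7, -12.8, 138.6]
eef_rot: [0.077, 0.949, -0.022, 0.304]
force: [-15.8, 0.6, 13.1]
gripper_width: 0.449
```

```bash
python3 look.py w4; python3 -c "
from h import *
print(delta(V,8,58))
im=cv2.imread('pics/w4.png');cv2.imwrite('pics/w4c.png',cv2.resize(im[120:320,160:460],None,fx=2,fy=2))"
```

```text
4.15 [573.65, -12.8, 138.56] [0.07729, 0.94932, -0.02228, 0.30384] [-0.13 -0.47 -0.68  0.74 -0.01  0.03] [-15.8   0.6  13.1] 0.4494715934871426
[0, 41, 79] [381. 257.]
[0, -54, 38] [216.1 224.5]
[-14, -42, 38] [231.8 203.4]
[14, -42, 38] [236.6 244.7]
[14, -66, 38] [202.  243.8]
[-14, -66, 38] [195.6 203.6]
[0, 0, 95] [295.3 276.4]
(array([0.0043, 0.0041, 0.0119]), array([-0.05,  0.47, -0.53]))
(array([ 0.0024, -0.0004,  0.0039]), array([ 0.08,  0.47, -0.34]))
```

View pics/w4c.png

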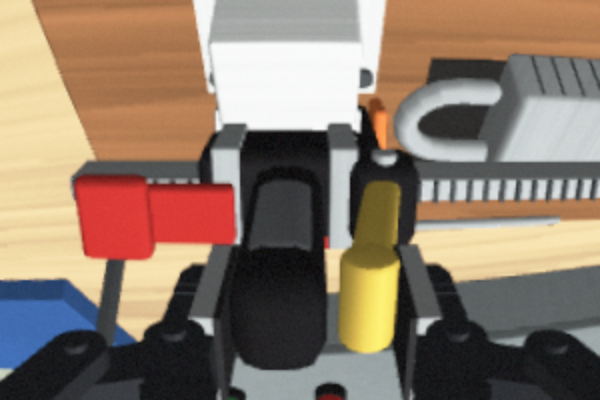

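Squeezed fully: the opening is about 38 mm with handle and trigger pinched. Now release and pump on.

carry_out --series '[[-1, [0, 0.002, 0], [0, 0, 0]], [-1, [0, 0.004, 0], [0, 0, 0]], [-1, [0, 0.004, 0], [0, 0, 0]], [-1, [0, 0.004, 0], [0, 0, 0]], [-1, [0, 0.004, 0], [0, 0, 0]], [-1, [0, 0.004, 0], [0, 0, 0]]]'

```text
clock: 4.8
ee_pos: [574.0, -8.9, 133.9]
eef_rot: [0.077, 0.95, -0.022, 0.302]
force: [-0.8, 0.6, 0.7]
gripper_width: 0.997
```

carry_out --series '[[0.0, [0, -0.002, 0], [0, 0, 0]], [1, [0, -0.004, 0], [0, 0, 0]], [1, [0, -0.004, 0], [0, 0, 0]], [1, [0, -0.004, 0], [0, 0, 0]], [1, [0, -0.004, 0], [0, 0, 0]], [1, [0, -0.004, 0], [0, 0, 0]], [1, [0, -0.004, 0], [0, 0, 0]]]'

```text
clock: 5.5
ee_pos: [573.4, -12.7, 137.0]
eef_rot: [0.077, 0.95, -0.022, 0.303]
force: [-16.1, 0.7, 12.9]
gripper_width: 0.448
```

carry_out --series '[[-1, [0, 0.002, 0], [0, 0, 0]], [-1, [0, 0.004, 0], [0, 0, 0]], [-1, [0, 0.004, 0], [0, 0, 0]], [-1, [0, 0.004, 0], [0, 0, 0]], [-1, [0, 0.004, 0], [0, 0, 0]], [-1, [0, 0.004, 0], [0, 0, 0]]]'

```text
clock: 6.1
ee_pos: [574.0, -8.9, 134.0]
eef_rot: [0.077, 0.95, -0.022, 0.302]
force: [0.1, -0.7, -0.0]
gripper_width: 0.996
```

```bash
python3 look.py w5; python3 -c "
from h import *
print(delta(V,12,58))
a=cv2.imread('pics/w3.png');b=cv2.imread('pics/w5.png');cv2.imwrite('pics/w5c.png',cv2.resize(cv2.vconcat([a[120:300,160:560],b[120:300,160:560]]),None,fx=1.6,fy=1.6))"
```

```text
6.1 [574.03, -8.88, 133.97] [0.07693, 0.94995, -0.02241, 0.30196] [-0.12 -0.46 -0.68  0.74 -0.02  0.03] [ 0.1 -0.7 -0. ] 0.996113837047381
[0, 41, 79] [374.  265.9]
[0, -54, 38] [209.2 230.9]
[-14, -42, 38] [224.6 210. ]
[14, -42, 38] [229.9 251.2]
[14, -66, 38] [195.4 250. ]
[-14, -66, 38] [188.6 209.9]
[0, 0, 95] [286.  285.9]
(array([0.0015, 0.0002, 0.0084]), array([-0.06,  0.26, -0.47]))
(array([-0.0004, -0.0004,  0.0004]), array([ 0.07,  0.26, -0.29]))
```

View pics/w5c.png

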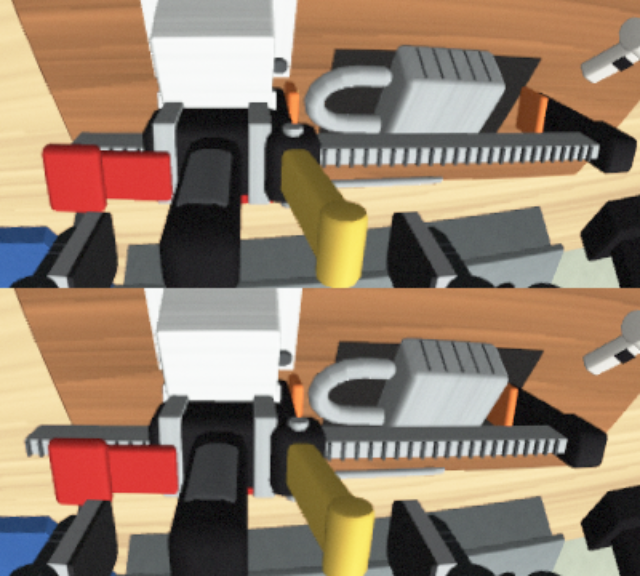

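The ratchet works: the jaw has walked in to the padlock. I give four more squeezes, since extra ones do no harm.

carry_out --series '[[0.0, [0, -0.002, 0], [0, 0, 0]], [1, [0, -0.004, 0], [0, 0, 0]], [1, [0, -0.004, 0], [0, 0, 0]], [1, [0, -0.004, 0], [0, 0, 0]], [1, [0, -0.004, 0], [0, 0, 0]], [1, [0, -0.004, 0], [0, 0, 0]], [1, [0, -0.004, 0], [0, 0, 0]]]'

```text
clock: 6.85
ee_pos: [573.4, -12.7, 137.2]
eef_rot: [0.077, 0.95, -0.022, 0.303]
force: [-17.2, 0.8, 13.3]
gripper_width: 0.45
```

carry_out --series '[[-1, [0, 0.002, 0], [0, 0, 0]], [-1, [0, 0.004, 0], [0, 0, 0]], [-1, [0, 0.004, 0], [0, 0, 0]], [-1, [0, 0.004, 0], [0, 0, 0]], [-1, [0, 0.004, 0], [0, 0, 0]], [-1, [0, 0.004, 0], [0, 0, 0]]]'

```text
clock: 7.45
ee_pos: [574.0, -8.9, 134.0]
eef_rot: [0.077, 0.95, -0.022, 0.302]
force: [1.6, 0.2, 0.4]
gripper_width: 0.996
```

carry_out --series '[[0.0, [0, -0.002, 0], [0, 0, 0]], [1, [0, -0.004, 0], [0, 0, 0]], [1, [0, -0.004, 0], [0, 0, 0]], [1, [0, -0.004, 0], [0, 0, 0]], [1, [0, -0.004, 0], [0, 0, 0]], [1, [0, -0.004, 0], [0, 0, 0]], [1, [0, -0.004, 0], [0, 0, 0]]]'

```text
clock: 8.15
ee_pos: [573.0, -12.7, 137.6]
eef_rot: [0.077, 0.95, -0.022, 0.303]
force: [-21.5, 1.9, 18.0]
gripper_width: 0.447
```

carry_out --series '[[-1, [0, 0.002, 0], [0, 0, 0]], [-1, [0, 0.004, 0], [0, 0, 0]], [-1, [0, 0.004, 0], [0, 0, 0]], [-1, [0, 0.004, 0], [0, 0, 0]], [-1, [0, 0.004, 0], [0, 0, 0]], [-1, [0, 0.004, 0], [0, 0, 0]]]'

```text
clock: 8.75
ee_pos: [574.0, -8.9, 133.9]
eef_rot: [0.077, 0.95, -0.022, 0.302]
force: [0.1, -0.5, -0.1]
gripper_width: 1.005
```

carry_out --series '[[0.0, [0, -0.002, 0], [0, 0, 0]], [1, [0, -0.004, 0], [0, 0, 0]], [1, [0, -0.004, 0], [0, 0, 0]], [1, [0, -0.004, 0], [0, 0, 0]], [1, [0, -0.004, 0], [0, 0, 0]], [1, [0, -0.004, 0], [0, 0, 0]], [1, [0, -0.004, 0], [0, 0, 0]]]'

```text
clock: 9.45
ee_pos: [572.6, -12.6, 137.8]
eef_rot: [0.077, 0.95, -0.022, 0.302]
force: [-26.3, 2.0, 20.0]
gripper_width: 0.448
```

carry_out --series '[[-1, [0, 0.002, 0], [0, 0, 0]], [-1, [0, 0.004, 0], [0, 0, 0]], [-1, [0, 0.004, 0], [0, 0, 0]], [-1, [0, 0.004, 0], [0, 0, 0]], [-1, [0, 0.004, 0], [0, 0, 0]], [-1, [0, 0.004, 0], [0, 0, 0]]]'

```text
clock: 10.05
ee_pos: [574.0, -8.9, 133.9]
eef_rot: [0.077, 0.95, -0.022, 0.302]
force: [0.4, 0.2, -0.2]
gripper_width: 1.002
```

carry_out --series '[[0.0, [0, -0.002, 0], [0, 0, 0]], [1, [0, -0.004, 0], [0, 0, 0]], [1, [0, -0.004, 0], [0, 0, 0]], [1, [0, -0.004, 0], [0, 0, 0]], [1, [0, -0.004, 0], [0, 0, 0]], [1, [0, -0.004, 0], [0, 0, 0]], [1, [0, -0.004, 0], [0, 0, 0]]]'

```text
clock: 10.75
ee_pos: [572.6, -12.6, 137.7]
eef_rot: [0.077, 0.95, -0.022, 0.302]
force: [-25.8, 2.2, 19.2]
gripper_width: 0.449
```

carry_out --series '[[-1, [0, 0.002, 0], [0, 0, 0]], [-1, [0, 0.004, 0], [0, 0, 0]], [-1, [0, 0.004, 0], [0, 0, 0]], [-1, [0, 0.004, 0], [0, 0, 0]], [-1, [0, 0.004, 0], [0, 0, 0]], [-1, [0, 0.004, 0], [0, 0, 0]]]'

```text
clock: 11.35
ee_pos: [574.0, -8.9, 133.9]
eef_rot: [0.077, 0.95, -0.022, 0.302]
force: [0.2, -0.1, -0.6]
gripper_width: 1.002
```

```bash
python3 look.py w6; python3 -c "
from h import *
print(delta(V,12,58),delta(V,12,120),delta(V,-54,120))
a=cv2.imread('pics/w5.png');b=cv2.imread('pics/w6.png');cv2.imwrite('pics/w6c.png',cv2.resize(cv2.vconcat([a[120:300,160:560],b[120:300,160:560]]),None,fx=1.6,fy=1.6))"
```

```text
11.35 [574.01, -8.9, 133.86] [0.07695, 0.94997, -0.02241, 0.30188] [-0.12 -0.46 -0.68  0.74 -0.02  0.03] [ 0.2 -0.1 -0.6] 1.0021891893765211
[0, 41, 79] [374.1 266.1]
[0, -54, 38] [209.2 231.1]
[-14, -42, 38] [224.6 210.1]
[14, -42, 38] [229.9 251.4]
[14, -66, 38] [195.4 250.2]
[-14, -66, 38] [188.6 210.1]
[0, 0, 95] [286.1 286.2]
(array([0.0014, 0.0002, 0.0083]), array([-0.06,  0.25, -0.48]))
(array([-0.0005, -0.0003,  0.0003]), array([ 0.07,  0.25, -0.29])) (array([-0.0007, -0.0003, -0.0617]), array([ 0.07,  0.25, -0.29])) (array([-0.0011, -0.0663, -0.0618]), array([ 0.07,  0.25, -0.29]))
```

View pics/w6c.png

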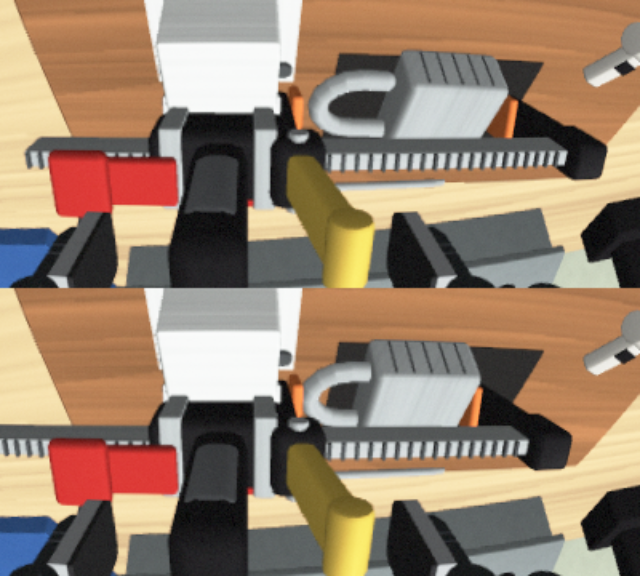

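The shackle bow now shows about 67 px against about 90 before, which is the ratio expected for 48 to 36 mm. I do one more squeeze and check numerically that nothing moves.

carry_out --series '[[0.0, [0, -0.002, 0], [0, 0, 0]], [1, [0, -0.004, 0], [0, 0, 0]], [1, [0, -0.004, 0], [0, 0, 0]], [1, [0, -0.004, 0], [0, 0, 0]], [1, [0, -0.004, 0], [0, 0, 0]], [1, [0, -0.004, 0], [0, 0, 0]], [1, [0, -0.004, 0], [0, 0, 0]]]'

```text
clock: 12.1
ee_pos: [572.7, -12.6, 137.8]
eef_rot: [0.077, 0.95, -0.022, 0.302]
force: [-24.7, 2.5, 19.4]
gripper_width: 0.446
```

carry_out --series '[[-1, [0, 0.002, 0], [0, 0, 0]], [-1, [0, 0.004, 0], [0, 0, 0]], [-1, [0, 0.004, 0], [0, 0, 0]], [-1, [0, 0.004, 0], [0, 0, 0]], [-1, [0, 0.004, 0], [0, 0, 0]], [-1, [0, 0.004, 0], [0, 0, 0]]]'

```text
clock: 12.7
ee_pos: [574.0, -8.9, 133.9]
eef_rot: [0.077, 0.95, -0.022, 0.302]
force: [-0.1, 0.2, 0.2]
gripper_width: 1.001
```

```bash
python3 look.py w7|head -1; python3 -c "
from h import *
a,b,c=[cv2.cvtColor(cv2.imread(f'pics/w{i}.png'),6) for i in (5,6,7)]
t=np.float32
for r in ((150,190,385,460),(175,200,440,520),(250,290,255,300)):
  w=lambda i:t(i[r[0]:r[1],r[2]:r[3]])
  print(cv2.phaseCorrelate(w(a),w(b)),cv2.phaseCorrelate(w(b),w(c)),cv2.absdiff(w(a),w(b)).mean(),cv2.absdiff(w(b),w(c)).mean())
"
```

```text
12.7 [574.03, -8.9, 133.88] [0.07695, 0.94996, -0.02241, 0.3019] [-0.12 -0.46 -0.68  0.74 -0.02  0.03] [-0.1  0.2  0.2] 1.0007382988584894
((1.186777724921555, 0.41655299140333213), 0.38745379193623863) ((0.4778645711098264, 0.03131840885292192), 1.0212658796310425) 33.152668 1.7546667
((-21.74080799607963, 0.8151314265561211), 0.40944213104248045) ((-0.18149609457919524, 0.4929676366355391), 1.0106232741475105) 57.052 2.2865
((0.5208785285300301, 0.08624868212239889), 0.982582516670227) ((0.4728938092791246, -0.10820192934534134), 0.9897970014148288) 3.8038888 3.1027777
```

Nothing moves any more, so the clamp is stalled and the padlock is shut. I back out, shut the fingers and go above the tab.

carry_out --series '[[-1, [0, 0, -0.02], [0, 0, 0]], [-1, [0, 0, -0.045], [0, 0, 0]], [-1, [0, 0, -0.075], [0, 0, 0]], [1, [0, -0.02, -0.075], [0, 0, 0]], [1, [0, -0.045, -0.075], [0, 0, 0]], [1, [0, -0.066, -0.075], [0, 0, 0]], [1, [0, -0.066, -0.06], [0, 0, 0]], [1, [0, -0.066, -0.04], [0, 0, 0]], [1, [0, -0.066, -0.03], [0, 0, 0]], [1, [0, -0.066, -0.03], [0, 0, 0]]]'

```text
clock: 13.75
ee_pos: [545.5, -71.0, 155.8]
eef_rot: [0.077, 0.951, -0.022, 0.3]
force: [-0.1, 0.1, -1.1]
gripper_width: -0.002
```

```bash
python3 look.py w8; python3 -c "
from h import *
print(delta(V,-54,38),delta(V,-54,28))
a=cv2.imread('pics/w8.png');cv2.imwrite('pics/w8c.png',cv2.resize(a[120:360,160:560],None,fx=1.6,fy=1.6))"
```

```text
13.75 [545.51, -71.0, 155.84] [0.07701, 0.95053, -0.02195, 0.30015] [-0.3  -0.55 -0.69  0.83  0.08 -0.11] [-0.1  0.1 -1.1] -0.001972114495112669
[0, 41, 79] [469. 240.]
[0, -54, 38] [314.7 218.1]
[-14, -42, 38] [332.2 198.6]
[14, -42, 38] [331.9 236.3]
[14, -66, 38] [297.9 236.5]
[-14, -66, 38] [296.6 198.9]
[0, 0, 95] [414.7 256.2]
(array([0.0003, 0.0658, 0.0378]), array([-0.03,  0.13, -0.47]))
(array([-0.0019, -0.0007,  0.0497]), array([ 0.1 ,  0.13, -0.28])) (array([-0.0018, -0.0008,  0.0597]), array([ 0.1 ,  0.13, -0.28]))
```

View pics/w8c.png

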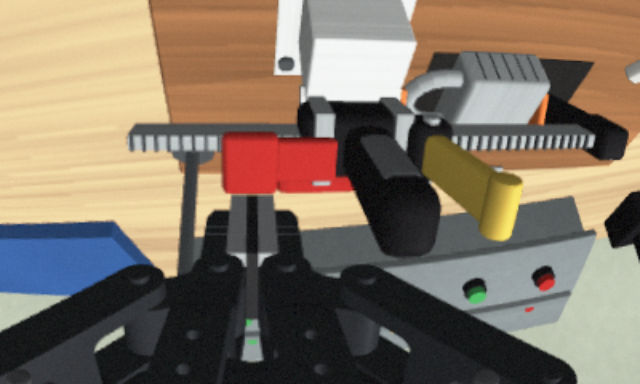

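The fingertips line up over the red pad (the pad is at 222–277 in the crop, the fingers at 232–275). I press down, 4 mm further from the handle for clearance.

carry_out --series '[[1, [-0.001, -0.004, 0.02], [0, 0, 0]], [1, [-0.001, -0.004, 0.04], [0, 0, 0]], [1, [-0.001, -0.004, 0.048], [0, 0, 0]], [1, [-0.001, -0.004, 0.052], [0, 0, 0]], [1, [-0.001, -0.004, 0.055], [0, 0, 0]], [1, [-0.001, -0.004, 0.057], [0, 0, 0]], [1, [-0.001, -0.004, 0.057], [0, 0, 0]]]'

```text
clock: 14.5
ee_pos: [578.2, -81.2, 112.8]
eef_rot: [0.077, 0.95, -0.024, 0.301]
force: [-7.4, -1.0, 2.7]
gripper_width: -0.002
```

```bash
python3 look.py w9|head -1; python3 -c "
from h import *
print(delta(V,-58,28))
a=cv2.imread('pics/w9.png');cv2.imwrite('pics/w9c.png',cv2.resize(a[120:360,160:560],None,fx=1.6,fy=1.6))"
```

```text
14.5 [578.23, -81.23, 112.83] [0.07744, 0.95008, -0.02354, 0.30133] [-0.3  -0.42 -0.7   0.69  0.08 -0.11] [-7.4 -1.   2.7] -0.0021052832235122707
(array([0.0001, 0.0004, 0.0042]), array([-0.07,  0.19, -0.3 ]))
```

View pics/w9c.png

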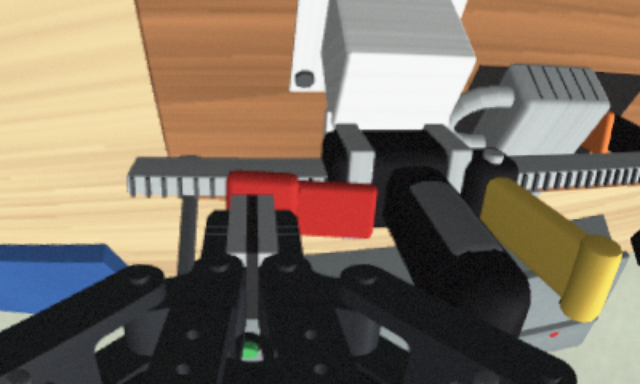

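The tab is partly down at about 8 N and the bar has not been released yet. I press further and hold.

carry_out --series '[[1, [0, 0, 0.002], [0, 0, 0]], [1, [0, 0, 0.004], [0, 0, 0]], [1, [0, 0, 0.005], [0, 0, 0]], [1, [0, 0, 0.005], [0, 0, 0]], [1, [0, 0, 0.005], [0, 0, 0]], [1, [0, 0, 0.005], [0, 0, 0]], [1, [0, 0, 0.005], [0, 0, 0]], [1, [0, 0, 0.005], [0, 0, 0]], [1, [0, 0, 0.005], [0, 0, 0]], [1, [0, 0, 0.005], [0, 0, 0]]]'

```text
clock: 15.55
ee_pos: [580.9, -82.2, 109.2]
eef_rot: [0.078, 0.95, -0.024, 0.301]
force: [-8.5, -1.5, 4.0]
gripper_width: -0.002
```

```bash
python3 look.py w10|head -1; python3 -c "
from h import *
print(delta(V,-58,28))
a=cv2.imread('pics/w10.png');cv2.imwrite('pics/w10c.png',cv2.resize(a[120:360,160:640],None,fx=1.6,fy=1.6))"
```

```text
15.55 [580.88, -82.24, 109.19] [0.07778, 0.95002, -0.02417, 0.30138] [-0.3  -0.41 -0.7   0.68  0.08 -0.11] [-8.5 -1.5  4. ] -0.0015299185387054677
(array([ 0.0003,  0.001 , -0.0005]), array([-0.16,  0.2 , -0.32]))
```

View pics/w10c.png

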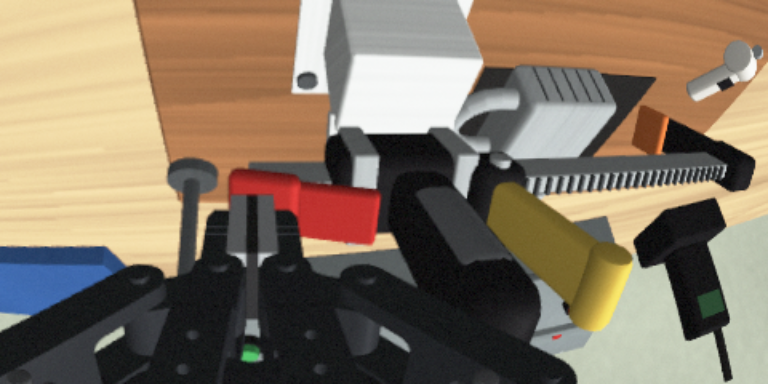

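The bar has run back: the jaw is well off the padlock and the bar's rear end is drawn in. I hold a little longer, snapshot, then lift away.

carry_out --series '[[1, [0, 0, 0.001], [0, 0, 0]], [1, [0, 0, 0.001], [0, 0, 0]], [1, [0, 0, 0.001], [0, 0, 0]], [1, [0, 0, 0.001], [0, 0, 0]], [1, [0, 0, 0.001], [0, 0, 0]], [1, [0, 0, 0.001], [0, 0, 0]], [1, [0, 0, 0.001], [0, 0, 0]]]'

```text
clock: 16.3
ee_pos: [581.1, -82.3, 109.1]
eef_rot: [0.078, 0.95, -0.024, 0.301]
force: [-15.2, -1.7, 10.1]
gripper_width: 0.001
```

```bash
python3 look.py w11|head -1; python3 -c "
from h import *
a,b=[cv2.imread(f'pics/w{i}.png',0).astype(np.float32)[200:250,540:635] for i in (10,11)]
print(cv2.phaseCorrelate(a,b),cv2.absdiff(a,b).mean())"
```

```text
16.3 [581.14, -82.29, 109.07] [0.0778, 0.95007, -0.02424, 0.3012] [-0.3  -0.41 -0.7   0.68  0.08 -0.11] [-15.2  -1.7  10.1] 0.0008871822683194325
((0.23943034020717135, 0.01603353301700139), 1.0301046299934387) 5.5781054
```

carry_out --series '[[1, [0, 0, -0.01], [0, 0, 0]], [1, [0, 0, -0.03], [0, 0, 0]], [1, [0, 0, -0.06], [0, 0, 0]], [1, [0, 0, -0.1], [0, 0, 0]], [1, [0, 0, -0.13], [0, 0, 0]], [1, [0, 0.065, -0.13], [0, 0, 0]], [1, [0, 0.065, -0.13], [0, 0, 0]], [1, [0, 0.065, -0.13], [0, 0, 0]], [1, [0, 0.065, -0.13], [0, 0, 0]]]'

```text
clock: 17.25
ee_pos: [518.9, -5.0, 215.0]
eef_rot: [0.076, 0.95, -0.022, 0.303]
force: [-0.1, -0.2, -0.5]
gripper_width: -0.001
```

```bash
cat > chk.py <<'E'
from h import *
s=arm.sense(); po=(s["ee_pos"],s["eef_rot"]); print(s["clock"],s["force"].round(1))
im=viewer.snapshot("wrist"); cv2.imwrite("pics/w12.png",im)
S=stockR(V[3]); g=cv2.cvtColor(im,cv2.COLOR_BGR2HSV)
pr=lambda p:proj("wrist",S.apply(p)+V[:3],po)[0].round(1)
print("pred trig",pr(TR),"tab",pr([0,-54,38]),"fj",pr([0,40,-57]),"mj open",pr([0,190,-57]), "mj 12mm in",pr([0,178,-57]))
for n,lo,hi in (("yellow",(22,120,90),(34,255,255)),("red",(0,150,90),(4,255,255)),("red2",(174,150,90),(180,255,255)),("orange",(8,180,120),(16,255,255))):
    k,l,st,c=cv2.connectedComponentsWithStats(cv2.inRange(g,lo,hi))
    print(n,[(st[i].tolist(),c[i].round(1).tolist()) for i in range(1,k) if st[i][4]>25])
for l in ("padlock","tab","trigger","moving_jaw","whistle","screwdriver"): print(l,[([round(float(x)) for x in d["rect"]],round(d["p"],2)) for d in viewer.search_frame("wrist",l)[:3]])
E
python3 chk.py
```

```text
17.25 [-0.1 -0.2 -0.5]
pred trig [361.6 203.7] tab [248.1 188.6] fj [344.7 164.6] mj open [461.5 166.3] mj 12mm in [453.2 166.1]
yellow [([337, 176, 33, 46, 975], [354.2, 198.0]), ([0, 180, 46, 42, 667], [22.3, 202.0]), ([364, 282, 12, 11, 90], [369.4, 286.7])]
red [([236, 173, 55, 30, 1328], [260.5, 186.7]), ([615, 184, 25, 65, 559], [630.4, 208.8]), ([289, 201, 3, 14, 38], [290.1, 207.5]), ([322, 200, 29, 15, 326], [334.0, 208.1]), ([453, 272, 10, 9, 69], [457.8, 276.2])]
red2 []
orange [([463, 160, 6, 14, 33], [464.8, 165.8])]
padlock [([345, 137, 86, 51], 0.73)]
tab [([236, 174, 56, 29], 0.92), ([235, 152, 273, 74], 0.38), ([287, 196, 131, 20], 0.21)]
trigger [([232, 153, 276, 70], 0.7), ([335, 174, 37, 46], 0.67)]
moving_jaw [([358, 160, 148, 33], 0.59)]
whistle [([482, 121, 39, 31], 0.86)]
screwdriver [([286, 193, 132, 22], 0.84)]
```

```bash
python3 -c "
from workcell import arm
print(arm.hand_in(), arm.sense()['clock'])"
```

```text
the job is handed in; nothing more can be done
the job is handed in; nothing more can be done
```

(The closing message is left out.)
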